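# Clamp a phone in the cranked repair holder

### The arm

A 7-joint arm with a two-finger parallel gripper is mounted at the origin on the work surface. World frame = base frame: x ahead of the robot, y to its left, z up, the work surface at z = 0. Lengths are in m, angles in rad, forces in N, time in s.
With the tool pointing down it reaches from about 0.4 to 0.85 m from the base axis. Payload 6.9 kg.
Tool frame: the origin (TCP) lies midway between the tips of the shut fingers; the grasp point (between the pads) lies behind it (ctrl.pinch_z is the z of the grasp point in the tool frame, in m); z points along the fingers, y is the line along which they close (so a half turn about z gives the same grasp; the last joint's range is limited). The gripper opens to 85 mm and grips with 20 to 120 N. Pads are 22 mm wide; open, the fingers measure 114 mm over their backs; the gripper's body (76 mm by 85 mm) begins 54 mm behind the grasp point. The pads swing forward as they close: fully open they stand 13 mm farther back than shut.
Start: joints at [1.222, 0.507, -0.238, 1.5, 0.126, 1.149, -0.155], TCP at [0.274, -0.562, 0.231] pointing down, gripper open.
Joint ranges: [-3.08, 3.08], [-0.24, 2.05], [-1.43, 1.35], [0, 2.5], [-1.52, 4.66], [0.17, 1.96], [-2.89, 2.89]. Speed limits (rad/s): [2.39, 2.39, 3.14, 3.14, 3.14, 3.14, 3.14].

### API

Orientations are given as a unit quaternion [w, x, y, z].
In Python, from station import ctrl, get_state, vision, ticket, models gives the robot as it stands. Calls block until the motion is done:
- ctrl.movep(position, orientation): joint-space move of the TCP to a pose.
- ctrl.movel(position, frame=None, max_speed=0.15): straight line of the TCP; frame=None keeps the orientation; max_speed is the mean speed in m/s.
- ctrl.set_joints(angles): joint-space move.
- ctrl.ungrasp() and ctrl.close_gripper(force=None): open the fingers fully, or close them until they stop; force is the grip in N (None keeps the last).
- ctrl.pause(seconds).
- ctrl.ik(position, orientation): joint angles nearest the present ones, or None.
- get_state(): the state.
- vision.grab_frame(name): name is "side" or "top" or "wrist"; returns (picture, depth): 420x560x3 uint8, blue, green, red; 420x560 float32, m along the optical axis (not along the pixel's ray), 0 where there is no reading.
- vision.camera_info(name): a dict with "mtx" (3x3 intrinsics, pixels), "R" (3x3) and "t" (3): a world point X has camera coordinates R X + t; the wrist camera has in their place "hand_eye" (4x4, takes a point from camera to tool coordinates, whose origin is the TCP and whose axes are the flange's). Camera axes: x right, y down, z forward; pixel columns grow to the right and rows downward; lengths in m; the calibration is good to about 2 mm. A picture is of the moment at which its call begins: read the wrist's pose just before it. camera_info takes no time and is no camera call.
A pose or a line that the arm cannot do raises ctrl.Unreachable and nothing moves.
- ticket.close_job(): hands the job in; it is judged then, once.
Trained networks look in the newest picture that a camera, given by its name, has taken for a name from the list of things; names that differ only in an ending like _2 or _b are one class to them, and where a whole thing is asked for, a point or a joint stands for the part that bears it (a point fixed in the world has none). Each returns a list of dicts, best first, with "p" (0 to 1); they miss things now and then, are a little off and sometimes report something else, mostly with a low value. They report only what shows in the picture. A call takes as long as a camera call. They do not tell look-alikes from the thing itself.
- models.recognise(camera, target): "point" ([column, row] in pixels, amid what is visible of it).
- models.masks_of(camera, target): "mask" (420x560 bool, what is visible of it) and "point" ([column, row] in pixels, amid what is visible of it).
The state is a dict: "time": time; "qpos": joint angles; "qd": joint speeds; "tau": joint torques, N m; "tcp_pos": TCP position; "eef_rot": TCP orientation; "contact_force": force on the tool from outside, world axes, zero at the start; "wrist_torque": the same for the moment, N m; "width": finger opening in m; "gripper_force": force on a finger pad.
Only numpy, scipy, OpenCV 4.12 (cv2) and the standard library are available. Lean on these libraries where they do the work, as an engineer would, in place of code of your own. Each camera call takes 0.05 s, during which the arm holds its last target. There are 200 camera calls.

### The job

Wind the two-ended hand crank of the repair holder clockwise (seen from above) until its sliding jaw has pushed the phone against the fixed jaw and holds it firmly, so that the crank turns clearly stiffer; then let go. Stop there and do not crush the phone. Work only through the crank: do not push on the jaw or the phone by hand, and leave the tools and pots around the holder where they are.

Things in the scene. Friction and masses are not known exactly. Their poses are not given: they have to be found in the camera images.
- holder: Fixed phone-repair holder. Origin on the table, on the vertical crank axis; +y runs from the crank along the holder to the phone. Grey gearbox under the crank: 100 (x) x 110 (y) mm, top at z 74. Aluminium bed: x -85 to 85, y 55 to 315, top at z 40.
- bracket_end (a point): Free end of the fixed grey bracket that carries the top of the crank spindle. In holder axes: arm x -12 to 12, y -11 to 114, z 152 to 164 mm; post below its far end x -12 to 12, y 98 to 114. The knobs pass under the arm with 6 mm to spare, a hand on a knob cannot: let go before the arm and take the other knob.
- crank (a joint): Crank angle in rad; grows clockwise seen from above, which drives the jaw towards +y by 22 mm per turn. At 0 knob a lies on the holder's +x side, at pi/2 on its -y side. Starts anywhere from 0 to 6.2; 1.4 to 2.5 turns clamp the phone. It stays where it is left. Turning it freely takes about 3 N at a knob; clamped well it takes 4 to 7 N.
- crank_knob_a (a point): Middle of one of the crank's two upright black knobs: 18 mm across, 50 mm tall (z 95.5 to 145.5 above the table), 80 mm from the crank axis, freely spinning. Under it the crank's flat steel bar, 20 mm wide, top at z 95, with a 12 mm spindle at its middle running up to the bracket.
- crank_knob_b (a point): Middle of the other, equal knob, at the far end of the crank bar, 80 mm from the axis on the other side.
- jaw: Sliding jaw: dark steel block 140 (x) x 20 (y) x 18 mm with a springy black rubber facing 6 mm thick (gives 1 mm per 40 N) that slides on the bed along the holder's y. Origin on the bed, in the middle of the facing's uncompressed clamping face, which looks to +y.
- fixed_jaw_face (a point): Middle of the fixed jaw's clamping face, 275 mm from the crank axis along the holder's y; it looks to -y. The jaws clamp the phone across its 70 mm width.
- phone: Phone lying face up and loose on the bed between the jaws, 144 (its x) x 70 (its y) x 9 mm, 0.17 kg; origin in the centre of its underside. White with a black screen.
- screwdriver: Bystander: small screwdriver, 150 mm long, lying on the mat on the crank's side of the holder.
- flask: Bystander: small bottle 34 mm across, 75 mm tall, standing beyond the holder; origin under its centre.
- tin: Bystander: steel screw bowl 60 mm across, 22 mm tall, standing beyond the holder; origin under its centre.
Mind the look-alikes: they are no part of the job. What is meant by the phone is not green or yellow, and is the larger of those in its own colour.

How it is judged:
At the end, for the whole second after the job is handed in: The phone lies flat (within 0.05 rad) and square (within 0.04 rad) against the fixed jaw (no gap over 3 mm), pressed by the sliding jaw with more than 12 N; phone and crank at rest, everything released (contact force between jaw and phone above 12 N and y of phone in the frame of fixed_jaw_face above -0.038 m and angle between the y axis of phone and the y axis of holder, either way round below 0.04 rad and angle between phone's own z axis and vertical below 0.05 rad and linear speed of phone below 0.01 m/s and velocity of joint crank between -0.05 and 0.05 rad/s); the robot touches nothing.
It fails at once if phone crushed: jaw presses on it with more than 130 N (contact force between jaw and phone above 130 N).
It fails at once if the robot pushes on the jaw or the phone (over 4 N) (contact force between any of the arm, the fingers and jaw above 4 N or contact force between any of the arm, the fingers and phone above 4 N).
It fails at once if screwdriver, flask or tin moved by more than 30 mm (distance of any of screwdriver, flask, tin from where it was at the start of the episode above 0.03 m).
It also fails if it takes over 72 s, if anything falls off the work surface, if the arm or the gripper's body presses on something with over 40 N, if the wrist force passes 120 N, or if a joint passes its speed limit or range.

## Working session

There is one attempt and no reset: what is moved stays moved. The work goes in short steps, each a Python script; the robot and the scene stay as the last script left them, time stands still between calls to the robot, and variables do not carry over. Pictures are saved under pics/ and viewed, at most 10 in all, crops included, and the job is handed in when it is done.

```bash
mkdir -p pics; ls; python3 - <<'E'
from station import ctrl,get_state,vision,models
import cv2,numpy as np
np.set_printoptions(precision=4,suppress=True)
for c in("top","side"):
    p,d=vision.grab_frame(c); cv2.imwrite(f"pics/{c}0.png",p)
    i=vision.camera_info(c);print(c,i)
    K,R,t=map(np.array,(i["mtx"],i["R"],i["t"]))
    for n in["holder","bracket_end","crank_knob_a","crank","jaw","phone","screwdriver","flask","tin"]:
        for r in models.recognise(c,n)[:4]:
            u,v=r["point"];z=d[int(v),int(u)]
            X=R.T@(z*np.linalg.inv(K)@[u,v,1]-t)
            print(n,round(r["p"],2),np.round(r["point"]),X)
print(get_state(),ctrl.pinch_z); print(vision.camera_info("wrist"))
E
```

```text
pics
top {'mtx': array([[399.2781,   0.    , 278.0644],
       [  0.    , 399.2781, 209.5437],
       [  0.    ,   0.    ,   1.    ]]), 'R': array([[-0.0152, -0.9999,  0.0021],
       [-0.9771,  0.0144, -0.2124],
       [ 0.2123, -0.0053, -0.9772]]), 't': array([-0.013 ,  0.5711,  1.1184])}
bracket_end 0.56 [243. 211.] [0.5617 0.0783 0.0921]
crank_knob_a 0.9 [277. 221.] [ 0.5299 -0.0189  0.0996]
crank_knob_a 0.46 [344. 258.] [ 0.43   -0.2164  0.0224]
crank 0.95 [279. 220.] [ 0.5331 -0.0244  0.0974]
jaw 0.51 [282. 215.] [ 0.5333 -0.0308  0.1635]
phone 0.94 [212. 200.] [0.6051 0.1759 0.0505]
phone 0.82 [169. 289.] [0.3453 0.3051 0.0089]
phone 0.7 [302. 292.] [ 0.3315 -0.0894  0.0083]
screwdriver 0.54 [278. 219.] [ 0.5358 -0.0199  0.0976]
screwdriver 0.49 [346. 253.] [ 0.4444 -0.2225  0.0261]
flask 0.4 [262. 164.] [0.7169 0.025  0.0529]
tin 0.51 [306. 181.] [ 0.6743 -0.1103  0.0043]
side {'mtx': array([[423.3913,   0.    , 282.9455],
       [  0.    , 423.3913, 214.4569],
       [  0.    ,   0.    ,   1.    ]]), 'R': array([[-0.9823, -0.1861,  0.0217],
       [-0.1273,  0.578 , -0.8061]
[... 912 characters left out ...]
, -0.0003,  0.0003]), 'tau': array([ -0.0005, -62.0387,  -2.1853, -24.9968,   0.0139,   0.0023,
         0.    ]), 'tcp_pos': array([ 0.274 , -0.5617,  0.2313]), 'eef_rot': array([-0.    ,  0.9744,  0.2249, -0.    ]), 'contact_force': array([-0.1045, -0.6734, -0.1746]), 'wrist_torque': array([0.0348, 0.0695, 0.0547]), 'gripper_force': 0.0, 'width': 0.08538349018380567} -0.0187
{'mtx': array([[318.4655,   0.    , 280.5658],
       [  0.    , 318.4655, 208.6702],
       [  0.    ,   0.    ,   1.    ]]), 'hand_eye': array([[ 0.0002, -0.949 , -0.3152,  0.0814],
       [ 1.    ,  0.0002,  0.0003,  0.    ],
       [-0.0002, -0.3152,  0.949 , -0.1437],
       [ 0.    ,  0.    ,  0.    ,  1.    ]])}
```

View pics/top0.png

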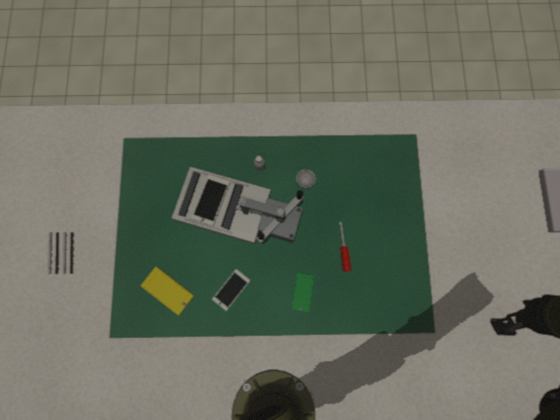

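View pics/side0.png

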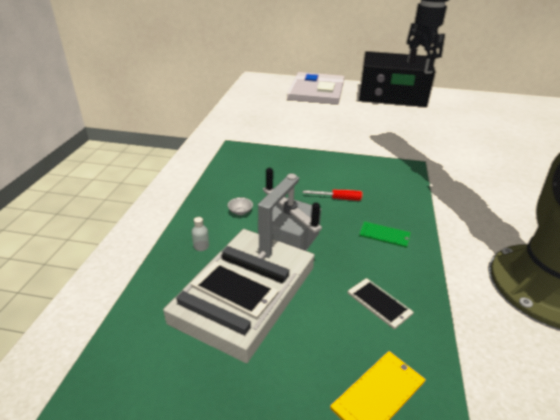

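The top view has four phone-like items:
- white in the holder at (210,200)
- a smaller white one on the mat at (231,290)
- green at (303,292)
- yellow at (167,290)

The larger white one in the holder is the phone. The knobs are at (263,238) and (300,195) in top, and at (315,212) and (269,178) in side. Next I'll measure the holder and knobs and make a close crop.

```bash
cat > h.py <<'E'
from station import ctrl,get_state,vision,models,ticket
import cv2,numpy as np
np.set_printoptions(precision=4,suppress=True)
def quat2R(q):
    from scipy.spatial.transform import Rotation as Ro
    return Ro.from_quat([q[1],q[2],q[3],q[0]]).as_matrix()
def cam(c,s=None):
    i=vision.camera_info(c);K=np.array(i["mtx"])
    if c!="wrist": return K,np.array(i["R"]),np.array(i["t"])
    T=np.eye(4);T[:3,:3]=quat2R(s["eef_rot"]);T[:3,3]=s["tcp_pos"]
    M=np.linalg.inv(T@np.array(i["hand_eye"]));return K,M[:3,:3],M[:3,3]
def cloud(c,d,s=None):
    K,R,t=cam(c,s);v,u=np.mgrid[:420,:560]
    P=np.stack([u,v,np.ones_like(u)],-1)@np.linalg.inv(K).T*d[...,None]
    return (P-t)@R
def ray(c,uv,s=None):
    K,R,t=cam(c,s);r=R.T@np.linalg.inv(K)@[*uv,1];return -R.T@t,r/np.linalg.norm(r)
def tri(rays):
    A=sum(np.eye(3)-np.outer(r,r) for o,r in rays);b=sum((np.eye(3)-np.outer(r,r))@o for o,r in rays)
    return np.linalg.solve(A,b)
E
python3 - <<'E'
from h import *
for c in("top","side"):
    p,d=vision.grab_frame(c);X=cloud(c,d)
    near=(abs(X[...,0]-.54)<.2)&(abs(X[...,1]+.03)<.2)&(d>0)
    m=near&(X[...,2]>.103)&(X[...,2]<.15)&(p.max(-1)<45)
    n,l,s,ce=cv2.connectedComponentsWithStats(m.astype(np.uint8))
    for k in range(1,n):
        if s[k,4]>8:
            q=X[l==k];print(c,"knob",s[k],q.mean(0),q.max(0))
            print("   top px",np.argwhere(l==k)[:3].tolist())
    a=near&(X[...,2]>.156)&(X[...,2]<.172)
    q=X[a];print(c,"arm",a.sum(),q.mean(0) if a.sum() else 0)
    if a.sum()>10: r=cv2.minAreaRect(q[:,:2].astype(np.float32));print(r,cv2.boxPoints(r))
    b=(X[...,2]>.025)&(X[...,2]<.09)&(abs(X[...,0]-.59)<.16)&(X[...,1]>-.12)&(X[...,1]<.35)&(d>0)
    n,l,s,ce=cv2.connectedComponentsWithStats(b.astype(np.uint8));k=1+s[1:,4].argmax()
    r=cv2.minAreaRect(X[l==k][:,:2].astype(np.float32));print("holder",r,cv2.boxPoints(r))
    x,y=((165,150) if c=="top" else (160,160))
    cv2.imwrite(f"pics/{c}1.png",cv2.resize(p[y:y+(110 if c=="top" else 195),x:x+(150 if c=="top" else 180)],None,fx=4 if c=="top" else 3,fy=4 if c=="top" else 3,interpolation=2))
E
python3 -c "
import cv2,numpy as np
a=cv2.imread('pics/top1.png');cv2.imwrite('pics/top1.png',a);print(a.shape)"
```

```text
top knob [297 190   6   9  42] [ 0.597  -0.081   0.1377] [ 0.6068 -0.0743  0.1485]
   top px [[190, 300], [191, 298], [191, 299]]
top knob [242 207   5   4  14] [0.5621 0.0737 0.1228] [0.5644 0.081  0.1434]
   top px [[207, 242], [207, 243], [207, 244]]
top knob [258 232   6   7  33] [0.4824 0.0279 0.1421] [0.4913 0.0343 0.1496]
   top px [[232, 259], [232, 260], [233, 258]]
top arm 417 [0.5572 0.0215 0.1642]
((0.5575445890426636, 0.021618809551000595), (0.12427476048469543, 0.024732625111937523), 72.3988037109375) [[ 0.527  -0.0339]
 [ 0.5505 -0.0413]
 [ 0.5881  0.0771]
 [ 0.5645  0.0846]]
holder ((0.5880386233329773, 0.11785300076007843), (0.32735806703567505, 0.17114360630512238), 72.84522247314453) [[ 0.458  -0.0133]
 [ 0.6215 -0.0638]
 [ 0.7181  0.249 ]
 [ 0.5546  0.2995]]
side knob [267 169   6  20  94] [ 0.5995 -0.0756  0.1272] [ 0.6043 -0.0717  0.148 ]
   top px [[169, 268], [169, 269], [169, 270]]
side knob [312 204   7  22 132] [0.4847 0.035  0.1274] [0.491  0.0388 0.1484]
   top px [[204, 314], [204, 315], [204, 316]]
side arm 589 [0.5588 0.0292 0.1644]
((0.5588365197181702, 0.02370130643248558), (0.12552690505981445, 0.02487276867032051), 73.41683959960938) [[ 0.529  -0.0329]
 [ 0.5528 -0.04  ]
 [ 0.5887  0.0803]
 [ 0.5648  0.0874]]
holder ((0.5866535902023315, 0.11453358829021454), (0.3360533118247986, 0.16999977827072144), 72.68972778320312) [[ 0.4555 -0.0206]
 [ 0.6178 -0.0712]
 [ 0.7178  0.2497]
 [ 0.5555  0.3002]]
(440, 600, 3)
```

View pics/top1.png

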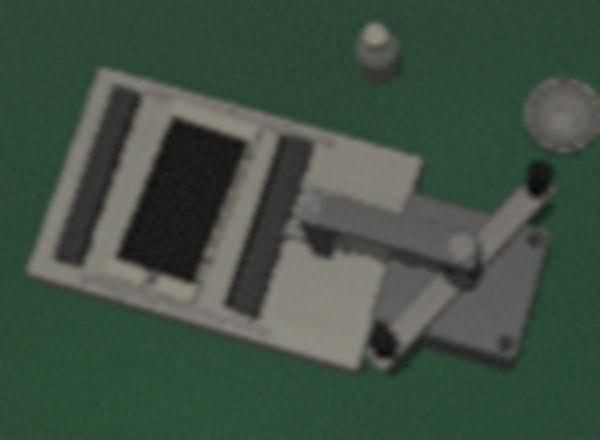

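The crop confirms the larger white phone in the holder with a gap on both sides. The crank bar runs between the knobs at crop (540,178) and (383,338). The axis is about (0.5425,-0.026), with holder +y at 72.9°. Both views agree on knob tops at about 0.148. Now I'll grip the +x-side knob and test a short stroke.

```bash
cat >> h.py <<'E'
import json,os
from scipy.spatial.transform import Rotation as Ro
YAW=np.radians(72.9);hy=np.array([np.cos(YAW),np.sin(YAW),0]);hx=np.array([hy[1],-hy[0],0])
AX=np.array([.5425,-.026]);RAD=.08;ZT=.1115
def frame(sg):
    y=sg*hy;z=np.array([0,0,-1.]);q=Ro.from_matrix(np.c_[np.cross(y,z),y,z]).as_quat();return q[[3,0,1,2]]
def pt(th,z=ZT,ax=None,r=RAD):   # th deg, clockwise from holder +x
    t=np.radians(th);a=AX if ax is None else ax
    return np.r_[a+r*(np.cos(t)*hx-np.sin(t)*hy)[:2],z]
def ang(p,ax=None):
    v=p[:2]-(AX if ax is None else ax);return np.degrees(np.arctan2(-v@hy[:2],v@hx[:2]))%360
def ft(f,f0,th):
    t=np.radians(th);rad=np.cos(t)*hx-np.sin(t)*hy;tan=-np.sin(t)*hx-np.cos(t)*hy
    g=np.array(f)-f0;return -g@tan,g@rad
E
python3 - <<'E'
from h import *
for sg in(1,-1):
    q=frame(sg);print(sg,[None if (j:=ctrl.ik(pt(t,z),q)) is None else np.round(j,2) for t in(-60,25,90,150,240) for z in (ZT,.25)])
E
```

```text
1 [array([ 0.46,  0.74, -0.95,  1.72,  0.69,  1.05,  0.54]), array([ 0.5 ,  0.61, -1.04,  1.53,  0.54,  1.31,  0.68]), array([ 0.59,  0.72, -0.86,  1.7 ,  0.63,  1.02,  0.78]), array([ 0.63,  0.58, -0.93,  1.51,  0.48,  1.28,  0.92]), array([ 0.69,  0.61, -0.85,  1.91,  0.58,  0.89,  0.82]), array([ 0.76,  0.45, -0.93,  1.72,  0.39,  1.17,  1.  ]), array([ 0.63,  0.53, -0.87,  2.06,  0.56,  0.8 ,  0.69]), array([ 0.76,  0.35, -0.99,  1.86,  0.33,  1.1 ,  0.93]), array([ 0.45,  0.63, -0.93,  1.91,  0.64,  0.92,  0.47]), array([ 0.52,  0.48, -1.02,  1.72,  0.43,  1.19,  0.66])]
-1 [array([ 0.04,  0.59, -0.21,  1.72,  0.15,  0.85, -2.1 ]), array([ 0.13,  0.47, -0.35,  1.53,  0.17,  1.17, -2.12]), array([ 0.18,  0.59, -0.14,  1.71,  0.1 ,  0.85, -1.88]), array([ 0.24,  0.47, -0.23,  1.52,  0.11,  1.17, -1.88]), array([ 0.26,  0.49, -0.16,  1.91,  0.11,  0.74, -1.83]), array([ 0.33,  0.34, -0.26,  1.72,  0.1 ,  1.09, -1.83]), array([ 0.21,  0.42, -0.23,  2.07,  0.15,  0.67, -1.99]), array([ 0.34,  0.25, -0.39,  1.86,  0.11,  1.04, -1.96]), array([ 0.05,  0.5 , -0.29,  1.92,  0.2 ,  0.75, -2.22]), array([ 0.2 ,  0.36, -0.48,  1.72,  0.18,  1.1 , -2.21])]
```

```bash
python3 - <<'E'
from h import *
q=frame(1)
ctrl.movep(pt(25.4,.25),q)
ctrl.movel(pt(25.4),max_speed=.12)
s=get_state();f0=np.array(s["contact_force"]);print(s["time"],s["tcp_pos"],f0)
ctrl.close_gripper(40);s=get_state()
print(s["time"],s["width"],s["gripper_force"],s["contact_force"]-f0)
np.save("f0.npy",f0)
for th in (32,39,46,53):
    ctrl.movel(pt(th),max_speed=.08);s=get_state()
    print(th,round(s["time"],2),ang(s["tcp_pos"]),np.linalg.norm(s["tcp_pos"][:2]-AX),ft(s["contact_force"],f0,th),s["contact_force"]-f0,s["width"])
ctrl.pause(.2);s=get_state();print(ft(s["contact_force"],f0,th))
p,d=vision.grab_frame("side");cv2.imwrite("pics/g1.png",cv2.resize(p[100:310,150:430],None,fx=2.5,fy=2.5))
E
```

```text
4.4917 [ 0.602  -0.0799  0.1123] [ 0.2868 -0.0118 -0.2415]
5.1167 0.016799397395715232 39.03375975918607 [-1.5325 -1.2242  3.2682]
32 5.38 32.22455550585181 0.08037368165245783 (np.float64(-1.9613471951422339), np.float64(0.6353258849707488)) [-1.0665 -1.7644  3.9753] 0.016702302080686626
39 5.66 39.275045698675044 0.08045986208982123 (np.float64(-1.8611782490045516), np.float64(2.804584173640455)) [ 0.0194 -3.3659  4.8277] 0.016536372978219232
46 5.93 46.28769905296714 0.0805464637377802 (np.float64(-1.808853040804847), np.float64(3.145264353468384)) [-0.1901 -3.6233  4.6461] 0.016931826113679247
53 6.21 53.24801387502896 0.08062520323139585 (np.float64(-1.178794154542564), np.float64(2.898030675252159)) [-0.122  -3.1262  6.8372] 0.016972363194064196
(np.float64(-2.22479171338847), np.float64(3.997253485162323))
```

View pics/g1.png

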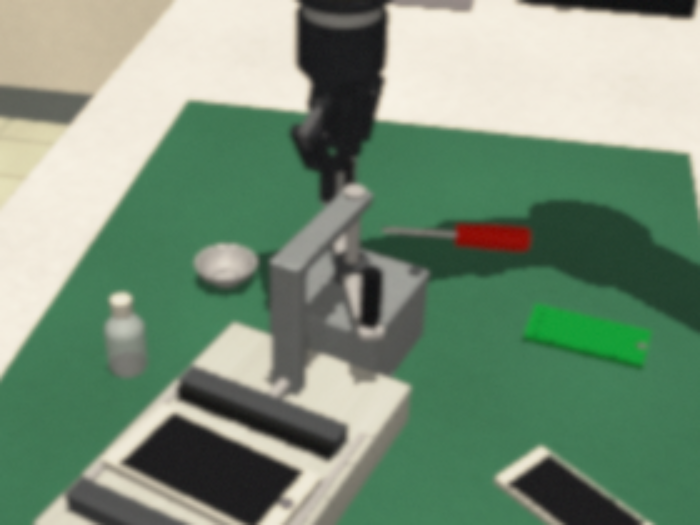

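The side view shows the gripper on the far knob at about (345,190), clear of the bracket. The near knob at (370,295) has turned with the bar. I'll continue the stroke and log forces.

```bash
cat >> h.py <<'E'
def stroke(a,b,f0,step=10,v=.09,stop=None,log=[],r=RAD):
    n=max(1,int(np.ceil((b-a)/step)))
    for th in np.linspace(a,b,n+1)[1:]:
        ctrl.movel(pt(th,r=r),max_speed=v);s=get_state();T,Rr=ft(s["contact_force"],f0,th)
        g=s["contact_force"]-f0
        print(f"{th:.0f} t{s['time']:.1f} a{ang(s['tcp_pos']):.1f} r{1e3*np.linalg.norm(s['tcp_pos'][:2]-AX):.1f} T{T:.2f} R{Rr:.2f} {g} w{1e3*s['width']:.1f} tq{s['wrist_torque']}")
        if stop is not None and stop(T): return th
    return b
E
python3 - <<'E'
from h import *
stroke(53,237,np.load("f0.npy"))
E
```

```text
63 t6.8 a63.2 r80.7 T-2.03 R4.91 [-1.123  -5.1962  8.123 ] w16.7 tq[-1.0091  0.32   -0.0504]
72 t7.1 a73.0 r80.8 T-1.79 R4.41 [-1.7511 -4.426   9.6323] w16.7 tq[-1.0662  0.5127 -0.0011]
82 t7.4 a82.8 r80.9 T-2.60 R4.58 [-3.2922 -4.1064  9.3603] w16.6 tq[-1.0021  0.612   0.0973]
92 t7.7 a92.6 r80.9 T-2.77 R5.37 [-4.3539 -4.1842 10.9232] w17.0 tq[-0.8344  0.9019  0.0201]
101 t8.0 a102.5 r80.9 T-2.65 R5.38 [-4.9014 -3.4596 11.7259] w16.9 tq[-0.6112  1.0622  0.0042]
111 t8.3 a112.3 r80.9 T-2.81 R6.11 [-5.992  -3.0617 11.8076] w16.4 tq[-0.4445  1.1592 -0.0222]
121 t8.6 a122.1 r80.9 T-3.62 R4.46 [-5.7409 -0.3034 11.0357] w17.0 tq[-0.2115  1.1002 -0.0146]
130 t8.9 a131.8 r80.8 T-3.23 R4.63 [-5.6405  0.2486 10.9589] w16.8 tq[ 0.051   0.9843 -0.0212]
140 t9.2 a141.5 r80.7 T-3.23 R4.18 [-5.0988  1.3635 10.1024] w16.9 tq[0.2484 0.9245 0.009 ]
150 t9.5 a151.0 r80.6 T-2.09 R3.05 [-3.4468  1.3459  9.9927] w16.9 tq[ 0.4307  0.7619 -0.0008]
160 t9.8 a160.5 r80.4 T-3.06 R4.62 [-4.7903  2.7858  9.1326] w17.0 tq[0.5575 0.7018 0.0137]
169 t10.1 a170.0 r80.3 T-2.41 R2.20 [-1.9172  2.6373  9.4061] w16.6 tq[ 0.7052  0.5414 -0.001 ]
179 t10.4 a179.7 r80.1 T-2.46 R2.04 [-1.2814  2.9238  7.2023] w16.8 tq[0.7525 0.3951 0.0296]
189 t10.7 a189.3 r80.0 T-2.90 R1.66 [-0.2434  3.3356  6.5896] w16.8 tq[ 0.6833  0.1577 -0.004 ]
198 t11.0 a198.9 r79.8 T-4.11 R1.06 [1.5142 3.9591 6.9083] w16.5 tq[ 0.641  -0.169   0.0178]
208 t11.3 a208.6 r79.7 T-2.86 R0.92 [1.3791 2.6715 5.5809] w16.9 tq[ 0.457  -0.3326  0.0375]
218 t11.6 a218.2 r79.5 T-2.62 R0.87 [1.6382 2.2212 5.4245] w16.5 tq[ 0.3289 -0.4353 -0.0021]
227 t11.9 a227.9 r79.4 T-1.76 R0.30 [1.4545 1.029  6.4006] w16.9 tq[ 0.0997 -0.5224 -0.022 ]
237 t12.2 a237.7 r79.3 T-2.74 R-0.38 [2.7374 0.3885 5.4053] w16.7 tq[ 0.0567 -0.6008  0.0424]
```

```bash
sed -i 's/^AX=.*/AX=np.array([.5425,-.026])-.0007*hy[:2]/' h.py
cat >> h.py <<'E'
def regrip(a_from,a_to):
    ctrl.ungrasp();ctrl.movel(pt(a_from,.19),max_speed=.25)
    ctrl.movel(pt(a_to,.19),max_speed=.3);ctrl.movel(pt(a_to),max_speed=.15)
    ctrl.pause(.2);f0=np.mean([get_state()["contact_force"]],0);np.save("f0.npy",f0)
    ctrl.close_gripper(40);s=get_state();print("grip",s["time"],s["width"],s["gripper_force"],f0)
    return f0
E
python3 - <<'E'
from h import *
f0=regrip(237.5,57.7)
p,d=vision.grab_frame("side");cv2.imwrite("pics/g2.png",cv2.resize(p[150:360,150:430],None,fx=2.5,fy=2.5))
e=stroke(57.7,237.5,f0,stop=lambda T:-T>4.3);print("end",e)
E
```

```text
Traceback (most recent call last):
  File "h.py", line 27, in <module>
    def pt(th,z=ZT,ax=None,r=RAD):   # th deg, clockwise from holder +x
                ^^
NameError: name 'ZT' is not defined
```

```bash
sed -i 's/^\(AX=.*\)$/\1;RAD=.08;ZT=.1115/' h.py
python3 - <<'E'
from h import *
f0=regrip(237.5,57.7)
p,d=vision.grab_frame("side");cv2.imwrite("pics/g2.png",cv2.resize(p[150:360,150:430],None,fx=2.5,fy=2.5))
e=stroke(57.7,237.5,f0,stop=lambda T:-T>4.3);print("end",e)
E
```

```text
grip 15.475 0.016599321739518155 39.03244868852198 [-0.2426  0.1384 -0.258 ]
68 t15.8 a68.2 r80.4 T-2.19 R2.06 [-1.9942 -2.2535  6.041 ] w16.7 tq[-0.5176  0.5542 -0.049 ]
78 t16.1 a78.1 r80.3 T-3.04 R3.23 [-3.2974 -2.9664  7.2361] w16.9 tq[-0.6312  0.618   0.0219]
88 t16.4 a88.1 r80.2 T-2.17 R3.92 [-3.0975 -3.2397  7.879 ] w17.0 tq[-0.5532  0.7218  0.0095]
98 t16.8 a98.3 r80.1 T-2.71 R4.03 [-4.1484 -2.5257  7.1688] w16.7 tq[-0.5148  0.7946 -0.0715]
108 t17.1 a108.5 r80.1 T-3.01 R4.50 [-5.0404 -1.9789  8.1705] w17.0 tq[-0.2361  0.9271 -0.031 ]
118 t17.4 a118.5 r80.0 T-2.90 R3.20 [-4.3108 -0.2322  7.8559] w16.5 tq[-0.0529  0.9448 -0.0122]
128 t17.7 a128.3 r79.9 T-1.93 R2.98 [-3.5529 -0.144   8.2152] w16.8 tq[0.0823 0.9029 0.0063]
138 t18.0 a138.2 r79.8 T-2.99 R2.24 [-3.3007  1.7433  7.7312] w16.5 tq[0.3724 0.8486 0.0257]
148 t18.3 a148.1 r79.7 T-2.78 R2.57 [-3.2145  2.0018  7.9221] w16.9 tq[ 0.444   0.6881 -0.0067]
158 t18.6 a158.1 r79.6 T-3.10 R2.39 [-2.6684  2.8668  7.3876] w16.9 tq[0.5681 0.5586 0.0011]
168 t18.9 a168.1 r79.5 T-3.36 R2.35 [-2.0701  3.54    6.0894] w16.9 tq[0.6375 0.3912 0.0257]
178 t19.2 a178.1 r79.5 T-2.26 R2.20 [-1.56    2.7462  5.3693] w16.5 tq[0.6892 0.1605 0.0034]
188 t19.5 a188.0 r79.5 T-3.23 R0.68 [0.7282 3.2163 5.591 ] w16.6 tq[ 0.6974 -0.0498  0.024 ]
198 t19.8 a198.0 r79.4 T-3.14 R0.13 [1.6721 2.6558 4.9922] w16.8 tq[ 0.5441 -0.2736  0.0071]
208 t20.1 a207.9 r79.4 T-3.85 R0.81 [2.1274 3.3088 4.4037] w16.8 tq[ 0.4234 -0.407  -0.0052]
218 t20.5 a217.8 r79.5 T-2.64 R-0.95 [2.6966 0.7547 4.5547] w17.0 tq[ 0.291  -0.4456 -0.0433]
228 t20.8 a227.8 r79.5 T-1.88 R-0.33 [1.842  0.5091 5.5484] w16.8 tq[ 0.2322 -0.5649  0.0057]
238 t21.1 a237.9 r79.5 T-2.51 R0.61 [2.2624 1.2552 5.341 ] w17.0 tq[ 0.2252 -0.513   0.0077]
end 237.5
```

View pics/g2.png

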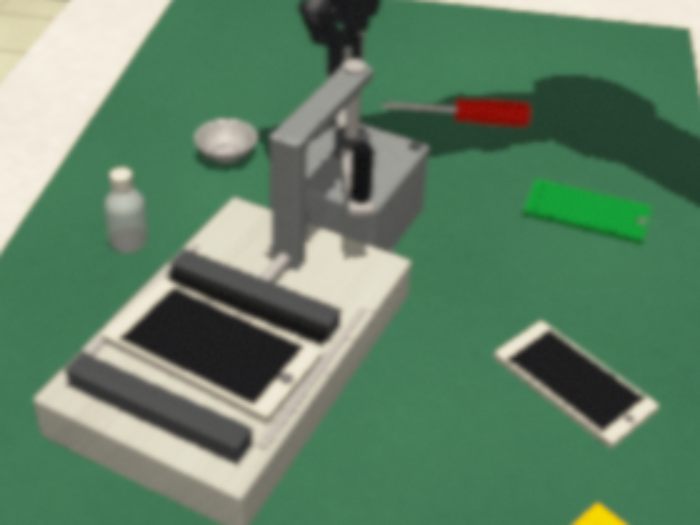

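The side view after stroke 1 shows the jaw just reaching the phone, with a gap left to the fixed jaw at about (130,350). I'll regrip and use finer chords with averaged force.

```bash
cat >> h.py <<'E'
def fine(a,b,f0,step=5,lim=4.6):
    h=[]
    for th in np.arange(a+step,b+.1,step):
        ctrl.movel(pt(th),max_speed=.08);L=[]
        for _ in range(5): ctrl.pause(.03);L.append(-ft(get_state()["contact_force"],f0,th)[0])
        h.append(np.mean(L));s=get_state();print(f"{th:.0f} t{s['time']:.1f} a{ang(s['tcp_pos']):.1f} F{h[-1]:.2f} sd{np.std(L):.2f} w{1e3*s['width']:.1f}")
        if h[-1]>lim: return th
    return th
E
python3 - <<'E'
from h import *
f0=regrip(237.7,57.7)
p,d=vision.grab_frame("side");cv2.imwrite("pics/g3.png",cv2.resize(p[230:350,150:330],None,fx=4,fy=4,interpolation=2))
fine(57.7,98,f0,lim=4.2)
E
```

```text
grip 24.3917 0.016999269461420937 38.95712054193609 [-1.0972  0.3553  0.2038]
63 t24.9 a62.8 F-0.15 sd0.44 w17.0
68 t25.3 a67.8 F-0.45 sd0.52 w16.6
73 t25.7 a72.8 F-0.07 sd0.41 w16.6
78 t26.1 a77.8 F-0.21 sd0.20 w17.0
83 t26.5 a82.9 F-0.25 sd0.69 w17.0
88 t26.9 a87.9 F-0.30 sd0.42 w16.8
93 t27.4 a93.0 F-0.24 sd0.36 w17.1
98 t27.8 a98.1 F-0.30 sd0.44 w16.1
```

View pics/g3.png

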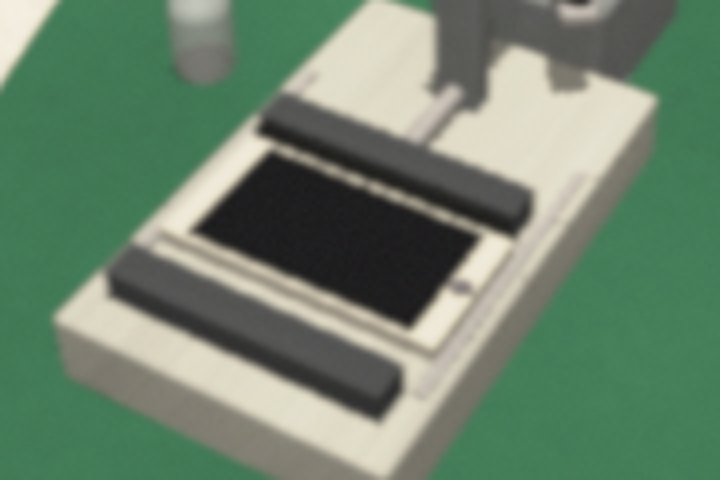

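The jaw at about (390,165) is on or near the phone, and a gap of a few mm to the fixed jaw remains at (280,300). The force readings are suspiciously low, so I'll check the grip and compare readings straight after a move with settled ones.

```bash
python3 - <<'E'
from h import *
f0=np.load("f0.npy")
for th in (103,108):
    ctrl.movel(pt(th),max_speed=.08)
    for k in range(4):
        s=get_state();print(th,round(s["time"],3),ang(s["tcp_pos"]),s["tcp_pos"][2],ft(s["contact_force"],f0,th),s["contact_force"]);ctrl.pause(.05)
stroke(108,128,f0)
p,d=vision.grab_frame("side");cv2.imwrite("pics/g4.png",cv2.resize(p[130:350,150:430],None,fx=2.5,fy=2.5,interpolation=2))
E
```

```text
103 28.025 103.58817795674116 0.11154715686698258 (np.float64(0.861163511701372), np.float64(3.406127996602032)) [-2.0604 -3.0234  7.9562]
103 28.075 103.57762627832518 0.11153715097427369 (np.float64(-0.08813813833063011), np.float64(3.1164335121985305)) [-2.7364 -2.2967  7.3702]
103 28.125 103.59312553089578 0.11151899433292267 (np.float64(-0.2572109225966266), np.float64(3.8887381324723496)) [-3.27   -2.8801  8.0843]
103 28.175 103.58620007373437 0.1115237835939753 (np.float64(-0.98897368593307), np.float64(4.466781346275177)) [-4.193  -3.0132  8.139 ]
108 28.475 108.66245507115086 0.11152130840018687 (np.float64(-0.3537144676380204), np.float64(3.1705075267260563)) [-3.2097 -2.0353  6.6408]
108 28.525 108.6464326077617 0.11152577601353036 (np.float64(0.4924950855030463), np.float64(3.054838381058146)) [-2.4508 -2.4272  8.288 ]
108 28.575 108.6439623527436 0.11151341147268286 (np.float64(-0.06231762896362891), np.float64(4.562946324506493)) [-3.7719 -3.3421  8.2039]
108 28.625 108.64900142311723 0.11152489976840717 (np.float64(-0.0764920833407694), np.float64(3.4949801867138257)) [-3.1694 -2.4602  8.0337]
118 t29.0 a119.2 r80.2 T-2.13 R3.28 [-3.8253 -0.8108  9.3022] w16.4 tq[-0.0427  0.9008  0.0041]
128 t29.3 a129.2 r80.2 T-1.89 R2.18 [-2.8714  0.3057  8.4236] w16.8 tq[ 0.0892  0.8797 -0.006 ]
```

View pics/g4.png

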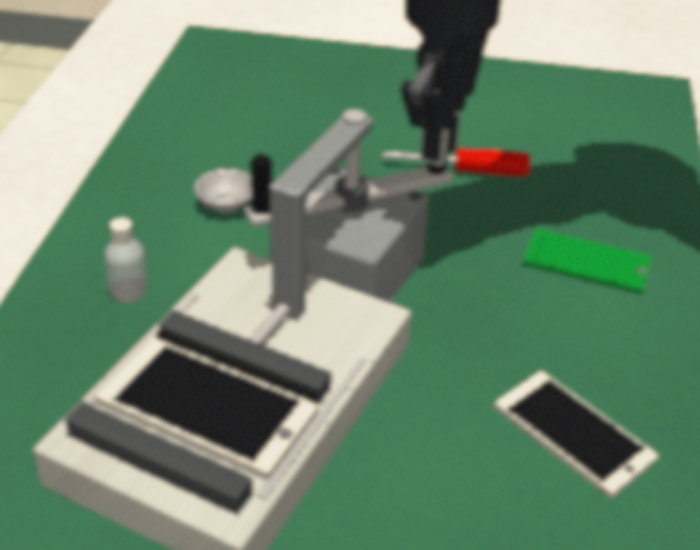

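The crank follows the hand: the gripped knob is at (440,150) and the other at (262,185). Static readings after a stop aren't reliable, so I'll try sampling during motion and measure the gap from the top camera.

```bash
cat >> h.py <<'E'
def gaps():
    p,d=vision.grab_frame("top");X=cloud("top",d);r=X[...,:2]-AX
    hyv=r@hy[:2];hxv=r@hx[:2]
    for nm,lo,hi in(("tops",.0535,.066),):
        m=(d>0)&(abs(hxv)<.065)&(X[...,2]>lo)&(X[...,2]<hi)&(hyv>.12)&(hyv<.31)
        y=hyv[m]*1e3;hh,e=np.histogram(y,np.arange(120,312,4));print(nm,list(zip(e[:-1].astype(int).tolist(),hh.tolist())))
    k=(d>0)&(hyv>.15)&(hyv<.285)&(abs(hxv)<.02)
    # plan-view brightness profile at phone height
    K,R,t=cam("top");ys=np.arange(.14,.30,.002);out=[]
    for yy in ys:
        P=np.array([np.r_[AX,0]+hx*xx+hy*yy+[0,0,.049] for xx in np.linspace(-.03,.03,25)])@R.T+t
        uv=(P@K.T);uv=(uv[:,:2]/uv[:,2:]).astype(np.float32)
        out.append(int(cv2.remap(p,uv[:,:1],uv[:,1:],1).mean()))
    print([(int(a*1e3+.5),b) for a,b in zip(ys,out)])
import threading
def moving(a,b,f0,v=.05):
    S=[];go=[1]
    def run():
        while go[0]: 
            S.append(get_state())
            import time;time.sleep(.002)
    T=threading.Thread(target=run);T.start();ctrl.movel(pt(b),max_speed=v);go[0]=0;T.join()
    return S
E
python3 - <<'E'
from h import *
f0=np.load("f0.npy");gaps()
S=moving(128,138,f0)
print(len(S),S[0]["time"],S[-1]["time"])
print([(round(s["time"],3),round(-ft(s["contact_force"],f0,ang(s["tcp_pos"]))[0],1)) for s in S[::max(1,len(S)//25)]])
E
```

```text
tops [(120, 1), (124, 2), (128, 4), (132, 3), (136, 4), (140, 2), (144, 3), (148, 2), (152, 2), (156, 4), (160, 7), (164, 61), (168, 58), (172, 59), (176, 53), (180, 58), (184, 48), (188, 31), (192, 4), (196, 2), (200, 2), (204, 1), (208, 2), (212, 1), (216, 2), (220, 1), (224, 0), (228, 1), (232, 4), (236, 2), (240, 2), (244, 1), (248, 6), (252, 1), (256, 2), (260, 0), (264, 0), (268, 0), (272, 44), (276, 52), (280, 55), (284, 57), (288, 54), (292, 25), (296, 0), (300, 0), (304, 0)]
[(140, 130), (142, 130), (144, 131), (146, 131), (148, 131), (150, 130), (152, 130), (154, 130), (156, 130), (158, 130), (160, 125), (162, 112), (164, 91), (166, 69), (168, 56), (170, 54), (172, 56), (174, 56), (176, 57), (178, 57), (180, 57), (182, 58), (184, 58), (186, 53), (188, 49), (190, 47), (192, 50), (194, 50), (196, 44), (198, 36), (200, 31), (202, 29), (204, 28), (206, 29), (208, 29), (210, 29), (212, 29), (214, 29), (216, 29), (218, 29), (220, 28), (222, 28), (224, 28), (226, 28), (228, 28), (230, 29), (232, 28), (234, 28), (236, 28), (238, 28), (240, 28), (242, 28), (244, 28), (246, 27), (248, 27), (250, 27), (252, 29), (254, 39), (256, 62), (258, 92), (260, 117), (262, 129), (264, 133), (266, 134), (268, 131), (270, 122), (272, 104), (274, 78), (276, 55), (278, 47), (280, 49), (282, 53), (284, 55), (286, 55), (288, 55), (290, 55), (292, 56), (294, 64), (296, 81), (298, 102)]
2 29.3917 29.8167
[(29.392, np.float64(1.8)), (29.817, np.float64(0.6))]
```

Gap to close is about 13 mm (roughly 205°). I'll finish this stroke, regrip and re-measure.

```bash
python3 - <<'E'
from h import *
f0=np.load("f0.npy")
stroke(138,237.5,f0)
f0=regrip(237.7,57.7)
gaps()
stroke(57.7,127.7,f0,stop=lambda T:-T>4.5)
gaps()
E
```

```text
148 t30.1 a148.8 r80.1 T-2.39 R1.58 [-2.1426  1.8987  7.3463] w16.6 tq[ 0.4467  0.7689 -0.0185]
158 t30.4 a158.6 r80.1 T-2.14 R2.12 [-2.2999  1.949   7.6173] w17.0 tq[0.5812 0.63   0.0324]
168 t30.7 a168.5 r80.0 T-2.06 R1.20 [-1.0177  2.1601  7.3549] w17.0 tq[0.6286 0.5669 0.0015]
178 t31.1 a178.4 r80.0 T-2.82 R1.15 [-0.389   3.0242  6.1223] w16.8 tq[ 0.765   0.3797 -0.0161]
188 t31.4 a188.3 r79.9 T-2.87 R0.98 [0.3197 3.018  6.0819] w16.8 tq[0.7151 0.2658 0.0078]
198 t31.7 a198.3 r79.8 T-2.78 R1.29 [0.5262 3.0213 4.1675] w16.7 tq[ 0.7731  0.1034 -0.0402]
208 t32.0 a208.2 r79.8 T-3.18 R0.81 [1.6605 2.8266 4.332 ] w16.9 tq[ 0.7604 -0.1009 -0.0204]
218 t32.3 a218.1 r79.8 T-3.06 R0.86 [1.9986 2.4671 3.0703] w16.5 tq[ 0.7005 -0.2502  0.0248]
228 t32.6 a228.0 r79.7 T-3.49 R1.05 [2.7086 2.4447 4.1681] w16.9 tq[ 0.5775 -0.3653 -0.0225]
238 t32.9 a238.0 r79.7 T-3.47 R1.03 [3.0762 1.9124 3.5444] w16.9 tq[ 0.4849 -0.4121  0.0018]
grip 36.2167 0.016949778531690007 39.022731150034815 [0.6515 0.4088 0.4336]
tops [(120, 2), (124, 2), (128, 1), (132, 4), (136, 4), (140, 2), (144, 3), (148, 4), (152,
[... 2650 characters left out ...]
119), (174, 101), (176, 78), (178, 60), (180, 53), (182, 55), (184, 57), (186, 57), (188, 57), (190, 57), (192, 57), (194, 56), (196, 51), (198, 46), (200, 47), (202, 58), (204, 65), (206, 62), (208, 49), (210, 36), (212, 29), (214, 28), (216, 28), (218, 28), (220, 28), (222, 28), (224, 28), (226, 28), (228, 28), (230, 28), (232, 28), (234, 28), (236, 28), (238, 28), (240, 28), (242, 28), (244, 28), (246, 28), (248, 27), (250, 28), (252, 28), (254, 28), (256, 28), (258, 27), (260, 27), (262, 27), (264, 32), (266, 49), (268, 73), (270, 92), (272, 93), (274, 79), (276, 58), (278, 48), (280, 49), (282, 54), (284, 55), (286, 55), (288, 55), (290, 55), (292, 56), (294, 64), (296, 81), (298, 102)]
```

About 2 mm is left (roughly 30°). I'll approach in smaller chords.

```bash
cat > e.py <<'E'
from h import *
import sys
f0=np.load("f0.npy");a,b,st=map(float,sys.argv[1:4])
stroke(a,b,f0,step=st,stop=lambda T:-T>5.6)
gaps()
E
sed -i 's/np.arange(.14,.30,.002)/np.arange(.194,.284,.002)/; s/np.arange(120,312,4)/np.arange(160,300,4)/' h.py
python3 e.py 127.7 167.7 8
```

```text
136 t38.8 a136.3 r79.8 T-2.77 R3.89 [-4.7278  0.6808  7.7571] w16.5 tq[ 0.2239  0.8648 -0.0052]
144 t39.0 a144.2 r79.7 T-3.48 R3.45 [-4.4001  2.155   6.8187] w17.2 tq[0.3686 0.7878 0.0319]
152 t39.3 a152.2 r79.7 T-2.57 R3.33 [-3.7656  1.8737  7.4487] w16.8 tq[ 0.4791  0.688  -0.0455]
160 t39.6 a160.2 r79.6 T-1.20 R3.84 [-3.8992  0.9859  7.2621] w16.9 tq[ 0.61    0.5877 -0.0087]
168 t39.9 a168.2 r79.5 T-1.36 R2.36 [-2.2411  1.5506  5.428 ] w16.6 tq[ 0.7093  0.4329 -0.0069]
tops [(160, 3), (164, 3), (168, 2), (172, 2), (176, 49), (180, 58), (184, 55), (188, 60), (192, 59), (196, 46), (200, 43), (204, 0), (208, 4), (212, 1), (216, 1), (220, 5), (224, 3), (228, 4), (232, 1), (236, 4), (240, 3), (244, 2), (248, 2), (252, 6), (256, 6), (260, 3), (264, 4), (268, 2), (272, 42), (276, 60), (280, 56), (284, 55), (288, 59), (292, 26)]
[(194, 57), (196, 56), (198, 54), (200, 48), (202, 44), (204, 44), (206, 48), (208, 47), (210, 41), (212, 33), (214, 29), (216, 28), (218, 28), (220, 28), (222, 28), (224, 29), (226, 29), (228, 29), (230, 29), (232, 28), (234, 28), (236, 28), (238, 28), (240, 28), (242, 27), (244, 27), (246, 27), (248, 28), (250, 28), (252, 28), (254, 28), (256, 27), (258, 27), (260, 26), (262, 27), (264, 27), (266, 30), (268, 43), (270, 63), (272, 82), (274, 85), (276, 74), (278, 60), (280, 54), (282, 53)]
```

```bash
python3 e.py 167.7 187.7 6.7
```

```text
174 t40.1 a174.8 r79.5 T-1.45 R1.90 [-1.5737  1.8027  5.419 ] w16.9 tq[0.6922 0.3042 0.0233]
181 t40.4 a181.5 r79.5 T-2.56 R1.52 [-0.6533  2.9045  5.9361] w17.0 tq[0.5899 0.085  0.0292]
188 t40.6 a188.0 r79.5 T-1.19 R1.63 [-0.984   1.7656  4.2581] w16.8 tq[ 0.446   0.1006 -0.0061]
tops [(160, 3), (164, 4), (168, 1), (172, 1), (176, 31), (180, 58), (184, 55), (188, 56), (192, 57), (196, 45), (200, 47), (204, 6), (208, 2), (212, 4), (216, 3), (220, 4), (224, 4), (228, 5), (232, 3), (236, 5), (240, 2), (244, 0), (248, 0), (252, 0), (256, 5), (260, 3), (264, 1), (268, 1), (272, 41), (276, 58), (280, 53), (284, 54), (288, 59), (292, 28)]
[(194, 57), (196, 57), (198, 55), (200, 51), (202, 47), (204, 48), (206, 53), (208, 54), (210, 47), (212, 37), (214, 31), (216, 28), (218, 28), (220, 28), (222, 28), (224, 28), (226, 28), (228, 28), (230, 28), (232, 28), (234, 28), (236, 28), (238, 27), (240, 28), (242, 28), (244, 27), (246, 28), (248, 27), (250, 28), (252, 28), (254, 27), (256, 27), (258, 27), (260, 27), (262, 27), (264, 27), (266, 28), (268, 37), (270, 55), (272, 75), (274, 82), (276, 76), (278, 64), (280, 56), (282, 54)]
```

```bash
cat > e2.py <<'E'
from h import *
import sys
f0=np.load("f0.npy");a,b,st,v=map(float,sys.argv[1:5])
stroke(a,b,f0,step=st,v=v,stop=lambda T:-T>5.6)
for k in range(6):
    ctrl.pause(.03);s=get_state();print(np.round(ft(s["contact_force"],f0,b),2),end=" ")
gaps()
E
sed -i 's/np.arange(.194,.284,.002)/np.arange(.262,.280,.002)/; s/np.arange(160,300,4)/np.arange(172,208,4)/' h.py
python3 e2.py 187.7 196.7 3 .015
```

```text
191 t41.1 a189.9 r79.5 T2.68 R1.22 [-2.3277 -1.8027  8.221 ] w17.0 tq[-0.2822  0.4337 -0.0254]
194 t41.6 a192.8 r79.5 T4.15 R2.09 [-3.9201 -2.4964  7.8134] w16.7 tq[-0.3868  0.5813  0.0184]
197 t42.0 a195.7 r79.5 T3.95 R1.59 [-3.5148 -2.4007  8.9186] w16.8 tq[-0.38    0.5982  0.0604]
[4.74 2.09] [3.82 1.88] [3.72 1.09] [4.1  1.76] [3.93 1.71] [4.33 1.99] tops [(172, 5), (176, 25), (180, 58), (184, 57), (188, 55), (192, 57), (196, 48), (200, 52)]
[(262, 27), (264, 27), (266, 28), (268, 37), (270, 55), (272, 75), (274, 82), (276, 76), (278, 64), (280, 56)]
```

Slow motion gives the true resistance: 4.0 N with the expected sign, and the phone is no longer moving. I'll creep on to about 5 N.

```bash
sed -i 's/stop=lambda.*/stop=lambda T:T>5.3)/' e2.py; python3 e2.py 196.7 205.7 3 .015
```

```text
200 t42.7 a198.7 r79.5 T4.49 R1.56 [-3.9392 -2.6608  8.5874] w16.5 tq[-0.3649  0.72    0.0227]
203 t43.1 a201.6 r79.4 T4.27 R1.72 [-4.0495 -2.1798 10.5446] w17.0 tq[-0.3738  0.8154  0.0545]
206 t43.5 a204.6 r79.4 T5.51 R2.22 [-5.3685 -2.536   9.9123] w16.9 tq[-0.3847  0.8347 -0.0204]
[4.75 1.31] [4.69 2.07] [4.5  1.61] [5.29 1.88] [5.11 1.57] [5.09 1.61] tops [(172, 0), (176, 17), (180, 53), (184, 57), (188, 59), (192, 50), (196, 53), (200, 42)]
[(262, 27), (264, 26), (266, 27), (268, 36), (270, 54), (272, 74), (274, 81), (276, 76), (278, 64), (280, 56)]
```

4.9 N is clearly stiffer, at about 20° past contact (roughly 50 N). I'll let go, lift and check.

```bash
python3 - <<'E'
from h import *
ctrl.ungrasp();ctrl.movel(pt(204.6,.25),max_speed=.2)
ctrl.movel(np.array([.42,-.25,.3]),max_speed=.25);ctrl.pause(.3);gaps()
s=get_state();print(s["time"],s["contact_force"])
p,d=vision.grab_frame("top");q,d=vision.grab_frame("side")
a=cv2.resize(p[150:260,165:315],(400,293));b=cv2.resize(q[130:350,150:430],(400,314))
cv2.imwrite("pics/end.png",np.vstack([a,b])[:600])
E
```

```text
tops [(172, 3), (176, 18), (180, 55), (184, 61), (188, 53), (192, 55), (196, 56), (200, 46)]
[(262, 28), (264, 28), (266, 29), (268, 37), (270, 54), (272, 74), (274, 82), (276, 77), (278, 65), (280, 57)]
46.9583 [-0.1048 -0.4718 -0.1702]
```

View pics/end.png

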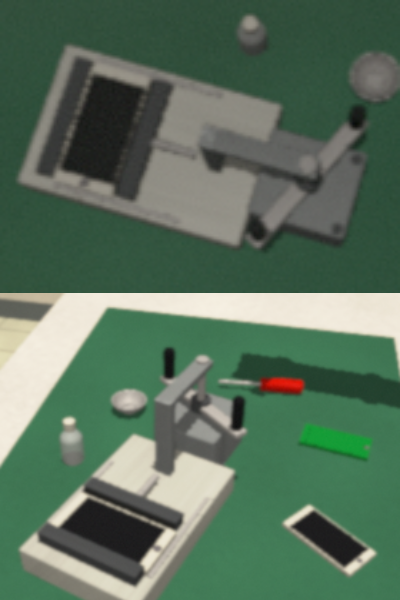

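The phone sits square between both jaws, at (105,130) in the top view. The crank is released, the arm is clear, and the bystanders are where they were.

```bash
python3 -c "
from station import ticket;print(ticket.close_job())"
```

```text
the job is handed in; nothing more can be done
None
```

I handed the job in at about 47 s; no verdict came back. The phone is clamped square between the jaws at roughly 50 N (estimated from crank travel, not measured directly), with about 4.9 N at the knob, and the crank is released with the arm clear.

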